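# Close the reagent containers in clean order

## Robot

A 6-joint arm with a two-finger parallel gripper is mounted at the origin on the work surface. World frame = base frame: x ahead of the robot, y to its left, z up, the work surface at z = 0. Lengths are in mm, angles in degrees, forces in N, time in s.
With the tool pointing down it reaches from about 350 to 850 mm from the base axis. Payload 8.1 kg.
Tool frame: the origin (TCP) lies at the very end of the fingers, on their centre line; the grasp point (between the pads) lies 19 mm behind it (pinch_z is the z of the grasp point in the tool frame, in mm); z points along the fingers, y is the direction in which the jaws open and shut (so a half turn about z gives the same grasp; the last joint's range is limited). The gripper opens to 85 mm and grips with 20 to 120 N. Pads are 22 mm wide; open, the fingers measure 114 mm over their backs; the gripper's body (76 mm by 85 mm) begins 54 mm behind the grasp point. The pads swing forward as they close: fully open they stand 13 mm farther back than shut.
Start: joints at [61.742, 7.471, 85.268, -0, 87.261, -4.893], TCP at [237.934, 550.811, 231.292] pointing down, gripper open.
Joint ranges: [-169.43, 169.43], [-51.17, 129.36], [1.28, 143.12], [-76.62, 256.62], [0, 156.53], [-152.29, 152.29]. Speed limits (degrees/s): [136.94, 136.94, 159.86, 180, 180, 180].

## Interface

Orientations are given as [roll, pitch, yaw] about the fixed x, y, z axes, in that order (R = Rz(yaw) Ry(pitch) Rx(roll)).
In Python, from bench import * gives the robot as it stands.
- The arm moves only by the shell command python3 -m creep 'ROWS' [FORCE]. ROWS is a JSON object of lists of equal length, an entry for each row: "translation": the shift along the tool's x, y, z in mm, a list of three; "rotation": the turn, a rotation vector about the tool's x, y, z in rad, a list of three; "claw": the finger opening in mm, from 0 to 85.4. In form: {"translation": [[dx, dy, dz], ...], "rotation": [[ax, ay, az], ...], "claw": [claw, ...]}. A call has 1 to 10 rows; each row shifts and turns the commanded pose from where the row before left it, along the tool's axes as they then stand; what a row does not reach is not made up. A row lasts 1/10 s, in which the tool goes at most 50 mm and 8.59 degrees, less where a joint would pass 70% of its speed; a pose out of reach is approached as far as the arm can. A call is refused whole if a number of a shift passes 50 or a number of a turn 0.15, either way. A call with a gripper value outside its range is refused whole. The fingers move at their own pace and stop on an object; FORCE is the grip in N (left out, the last holds). Time passes only in rows, so rows that do not move let the fingers close. It gives the time, the measured TCP pose, the force and the opening at its end, in the units of the state.
- sense(): the state, without advancing time (a new reading comes with each control period).
- snapshot(name): name is "side" or "top" or "wrist"; returns a dict with "frame" (400x640x3 uint8, red, green, blue), "intrinsics" (3x3 intrinsics, pixels), "extrinsics" (4x4, takes a point from camera to world coordinates). Camera axes: x right, y up, looking along -z (the intrinsics and any distortion apply to the point x, -y, -z); pixel columns grow to the right and rows downward; lengths in mm; the calibration is good to about 2 mm. A picture is of the moment at which its call begins. There is no depth.
- hand_in(): hands the job in, once; it reports no verdict.
The state is a dict: "time": time; "joint_pos": joint angles; "qd": joint speeds; "joint_efforts": joint torques, N m; "tool_pos": TCP position; "tcp_rot": TCP orientation; "ft_force": force on the tool from outside, world axes, zero at the start; "wrist_torque": the same for the moment, N m; "finger_gap": finger opening in mm.
Only numpy, scipy, OpenCV 4.12 (cv2) and the standard library are available. Lean on these libraries where they do the work, as an engineer would, in place of code of your own. Each camera call takes 0.05 s, during which the arm holds its last target.

## Task

Three amber glass containers on the steel plate were left with their black push-in stoppers standing proud of the rim. To avoid carrying anything over, close them in this order with light presses of the fingertips from above: first the tall round vial, then the square bottle, last the low wide jar, each stopper pressed until it is fully home on its rim before the next is pressed. Do not lift, tip or shove the containers, do not press hard, and leave the other things on the plate where they stand.

Things in the scene. Friction and masses are not known exactly. Their poses are not given: they have to be found in the camera images.
- vial: Tall round reagent vial of amber glass, 48 mm across, rim 100 mm above its underside, about 0.2 kg. The tallest and slimmest of the three stoppered containers. It stands loose on the steel plate. Origin: centre of its underside; z up along its axis. A black push-in stopper stands proud of its rim.
- vial_top (a point): Centre of the flat top face of the tall round vial's black stopper. The stopper is a round flange, 34 mm across and 6 mm thick, with a soft rubber crown on it, 26 mm across and 8 mm high, whose top face is this point. The crown gives under the finger, 2 N per mm up to 6 mm, and springs back. With the stopper fully home and untouched this point lies 114 mm above the container's underside; at the start it stands 7 to 10 mm higher.
- vial_stopper (a joint): How far the tall round vial's stopper has been pushed in (m), the crown's give not counted: 0 = fully out (flange 10 mm above the rim), 0.010 = fully home, flange on the rim, where it stops hard. Starts between 0 and 0.003. It slides straight down with a friction of about 3 N (a little more when pushed fast), has no spring and stays where it is left, so the crown is squeezed about 1.5 mm while it slides and a press of about 6 N brings it home.
- square: Square-bodied amber glass bottle, 52 x 52 mm, with a short round neck; rim 75 mm above its underside, about 0.22 kg. It stands loose on the steel plate. Origin: centre of its underside; z up along its axis. A black push-in stopper stands proud of its rim.
- square_top (a point): Centre of the flat top face of the square bottle's black stopper. The stopper is a round flange, 34 mm across and 6 mm thick, with a soft rubber crown on it, 26 mm across and 8 mm high, whose top face is this point. The crown gives under the finger, 2 N per mm up to 6 mm, and springs back. With the stopper fully home and untouched this point lies 89 mm above the container's underside; at the start it stands 7 to 10 mm higher.
- square_stopper (a joint): How far the square bottle's stopper has been pushed in (m), the crown's give not counted: 0 = fully out (flange 10 mm above the rim), 0.010 = fully home, flange on the rim, where it stops hard. Starts between 0 and 0.003. It slides straight down with a friction of about 3 N (a little more when pushed fast), has no spring and stays where it is left, so the crown is squeezed about 1.5 mm while it slides and a press of about 6 N brings it home.
- jar: Low wide round amber glass jar, 62 mm across, rim 50 mm above its underside, about 0.2 kg. It stands loose on the steel plate. Origin: centre of its underside; z up along its axis. A black push-in stopper stands proud of its rim.
- jar_top (a point): Centre of the flat top face of the low wide jar's black stopper. The stopper is a round flange, 48 mm across and 6 mm thick, with a soft rubber crown on it, 40 mm across and 8 mm high, whose top face is this point. The crown gives under the finger, 2 N per mm up to 6 mm, and springs back. With the stopper fully home and untouched this point lies 64 mm above the container's underside; at the start it stands 7 to 10 mm higher.
- jar_stopper (a joint): How far the low wide jar's stopper has been pushed in (m), the crown's give not counted: 0 = fully out (flange 10 mm above the rim), 0.010 = fully home, flange on the rim, where it stops hard. Starts between 0 and 0.003. It slides straight down with a friction of about 3 N (a little more when pushed fast), has no spring and stays where it is left, so the crown is squeezed about 1.5 mm while it slides and a press of about 6 N brings it home.
- plate: Fixed flat stainless-steel plate on the bench, 230 x 440 x 10 mm (x, y, z); origin at the centre of its underside, its top 10 mm above the bench. The three stoppered containers and three other things stand on it, 2 x 3, about 120 mm apart in the plate's x and 150 mm in its y, any of them in any place.
- tube_rack: Bystander: loose white tube rack with an orange top, 60 x 90 x 44 mm high, on the plate. Origin: centre of its underside.
- screw_bottle: Bystander: loose round amber bottle with paper label and white screw cap, 48 mm across, about 85 mm high, already closed, on the plate. Origin: centre of its underside.
- beaker: Bystander: loose open clear plastic beaker, 56 mm across, 60 mm high, on the plate. Origin: centre of its underside.
Things that resemble listed ones, but are neither listed nor needed, are in the scene too. Leave any purple look-alike of the vial alone.

How it is judged (in metres and radians):
On the way, in this order (a step that is already met when the one before it is completed fails the run):
1. the tall round vial's stopper is home (within 2 mm) (value of joint vial_stopper above 0.008 m), for 0.1 s.
2. the square bottle's stopper is home (within 2 mm) (value of joint square_stopper above 0.008 m), for 0.1 s.
3. the low wide jar's stopper is home (within 2 mm) (value of joint jar_stopper above 0.008 m), for 0.1 s.
At the end, for the whole second after the job is handed in: All three stoppers are within 2 mm of fully home; the three containers stand upright (within 0.05 rad) and at rest, within 20 mm of where they were; the tube rack, screw-capped bottle and beaker are within 15 mm of where they were (value of joint each of vial_stopper, square_stopper, jar_stopper above 0.008 m and angle between each of vial, square, jar's own z axis and vertical below 0.05 rad and distance of each of vial, square, jar from where it was at the start of the episode below 0.02 m and linear speed of each of vial, square, jar below 0.02 m/s and distance of each of tube_rack, screw_bottle, beaker from where it was at the start of the episode below 0.015 m); the robot touches nothing.
It fails at once if out of order: a stopper is pressed in past half way before the one that comes earlier is home ((value of joint square_stopper above 0.005 m and value of joint vial_stopper below 0.008 m) or (value of joint jar_stopper above 0.005 m and value of joint square_stopper below 0.008 m)).
It fails at once if a stoppered container is lifted more than 10 mm, tipped more than 0.3 rad, or shifted more than 20 mm (height (world z) of any of vial, square, jar above 0.02 m or angle between any of vial, square, jar's own z axis and vertical above 0.3 rad or distance of any of vial, square, jar from where it was at the start of the episode above 0.02 m).
It fails at once if a stoppered container or its stopper is pressed with more than 25 N (contact force between any of the fingers, the arm and vial above 25 N or contact force between any of the fingers, the arm and square above 25 N or contact force between any of the fingers, the arm and jar above 25 N).
It fails at once if the tube rack, the screw-capped bottle or the beaker is shifted more than 15 mm or tipped more than 0.3 rad (distance of any of tube_rack, screw_bottle, beaker from where it was at the start of the episode above 0.015 m or angle between any of tube_rack, screw_bottle, beaker's own z axis and vertical above 0.3 rad).
It also fails if it takes over 45 s, if anything falls off the work surface, if the arm or the gripper's body presses on something with over 40 N, if the wrist force passes 120 N, or if a joint passes its speed limit or range.

## Working session

There is one attempt and no reset: what is moved stays moved. The work goes in short steps, Python scripts to look and compute and a shell command to move; the robot and the scene stay as the last step left them, time stands still between calls to the robot, and variables do not carry over. Pictures are saved under pics/ and viewed, and the job is handed in when it is done.

```bash
mkdir -p pics; ls
cat > h.py <<'E'
from bench import *
import numpy as np, cv2, json
def grab(n,tag):
    s=snapshot(n); cv2.imwrite(f'pics/{tag}.png',s['frame'][:,:,::-1]); np.savez(f'{tag}.npz',**{k:np.array(s[k]) for k in s}); return s
def load(tag): return dict(np.load(f'{tag}.npz'))
def ray(s,u,v):
    K=s['intrinsics'];T=s['extrinsics']
    d=np.linalg.inv(K)@[u,v,1.]; d=np.array([d[0],-d[1],-d[2]])
    return T[:3,3],T[:3,:3]@d
def onz(s,u,v,z):
    o,d=ray(s,u,v); return o+d*(z-o[2])/d[2]
def proj(s,p):
    K=s['intrinsics'];T=s['extrinsics']
    c=T[:3,:3].T@(np.array(p)-T[:3,3]); c=K@[c[0],-c[1],-c[2]]; return c[:2]/c[2]
E
python3 - <<'E'
from h import *
for n in ['top','side','wrist']:
    s=grab(n,n+'0'); print(n,[k for k in s],np.round(s['extrinsics'],3).tolist(),np.round(s['intrinsics'],1).tolist())
print(sense())
E
```

```text
pics
top ['frame', 'intrinsics', 'extrinsics'] [[0.004, 0.999, -0.044, 557.566], [-1.0, 0.005, 0.016, -65.048], [0.017, 0.044, 0.999, 907.745], [0.0, 0.0, 0.0, 1.0]] [[424.7, 0.0, 311.6], [0.0, 424.7, 198.4], [0.0, 0.0, 1.0]]
side ['frame', 'intrinsics', 'extrinsics'] [[0.7, 0.551, -0.454, 127.884], [-0.714, 0.546, -0.438, -536.194], [0.006, 0.631, 0.776, 936.304], [0.0, 0.0, 0.0, 1.0]] [[499.0, 0.0, 313.5], [0.0, 499.0, 201.6], [0.0, 0.0, 1.0]]
wrist ['frame', 'intrinsics', 'extrinsics'] [[0.397, -0.873, -0.283, 165.873], [0.918, 0.377, 0.125, 582.269], [-0.002, -0.309, 0.951, 373.537], [0.0, 0.0, 0.0, 1.0]] [[325.8, 0.0, 322.4], [0.0, 325.8, 201.0], [0.0, 0.0, 1.0]]
{'time': 0.15, 'joint_pos': array([ 6.17420470e+01,  7.50598906e+00,  8.53138196e+01, -5.71261784e-04,
        8.72615784e+01, -4.89332097e+00]), 'qd': array([ 0.00080313, -0.18448267, -0.23127534, -0.02586626, -0.05028427,
       -0.02384209]), 'joint_efforts': array([ 5.28836208e-04, -5.70058537e+01, -5.01162171e+01, -2.05325537e-04,
        9.49604233e-03, -7.90112040e-05]), 'tool_pos': array([237.73765613, 550.44056187, 230.4876564 ]), 'tcp_rot': array([-1.79918861e+02, -6.37389154e-03,  1.56635391e+02]), 'ft_force': array([ 1.33441344e+00, -6.92547781e-04, -4.50884727e-02]), 'wrist_torque': array([ 0.04946294,  0.00729175, -0.05134452]), 'finger_gap': 84.9204486732662}
```

View pics/top0.png

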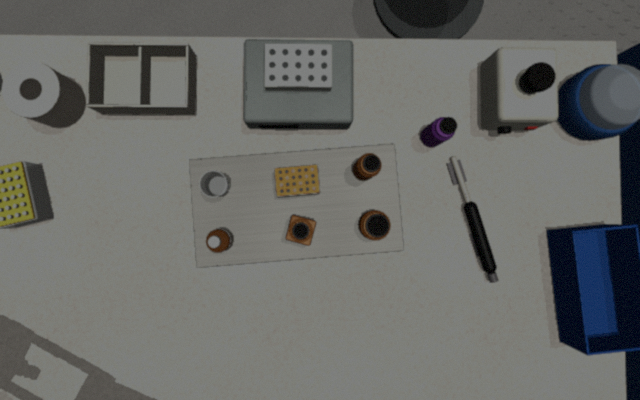

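View pics/side0.png

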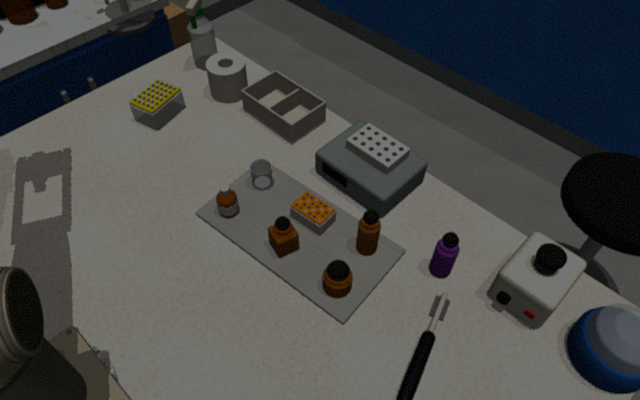

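View pics/wrist0.png

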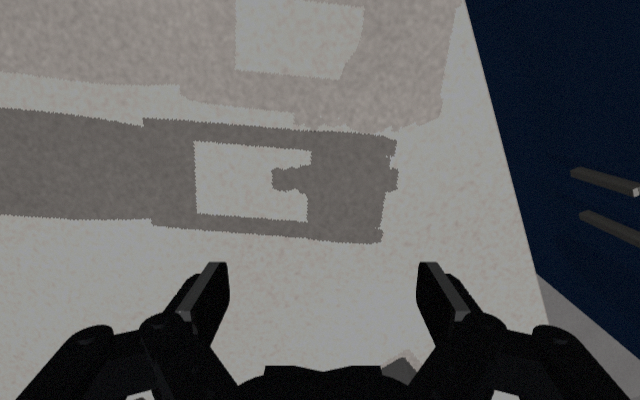

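The top view shows the amber containers: the tall vial at (367,166), the square bottle at (300,230) and the low jar at (374,225). Possible mix-ups are the purple look-alike at (438,131), the white-capped screw bottle at (219,240) and the black knob at (537,78). The side view agrees: vial (369,232), square (283,237), jar (338,279). Next I'll make a close crop and measure the black tops.

Run:
```python
from h import *
t=load('top0');s=load('side0')
a=cv2.resize(t['frame'][140:260,270:410],None,fx=5,fy=5,interpolation=cv2.INTER_CUBIC)[:600,:700]
b=cv2.resize(s['frame'][195:305,255:395],None,fx=5,fy=5,interpolation=cv2.INTER_CUBIC)
cv2.imwrite('pics/ct.png',a[:,:,::-1]);cv2.imwrite('pics/cs.png',b[:,:,::-1])
def blobs(im,x0,y0,x1,y1):
    m=np.zeros(im.shape[:2],np.uint8); r=im[y0:y1,x0:x1].astype(int)
    m[y0:y1,x0:x1]=(r.max(2)<40)
    n,l,st,c=cv2.connectedComponentsWithStats(m)
    for i in range(1,n):
        if st[i,4]>15: print(st[i],c[i].round(1))
print('top');blobs(t['frame'],270,140,410,260)
print('side');blobs(s['frame'],255,195,395,305)
```

```text
top
[364 155  16  16 204] [371.3 162.7]
[353 162  15  18  97] [357.7 172.5]
[359 215   5  15  20] [360.  221.7]
[367 214  22  23 379] [377.2 225. ]
[293 223  15  15 178] [300.2 230.3]
side
[349 195  46  30 721] [374.1 206.6]
[275 217  15  14 168] [282.1 223.4]
[356 228  23  27 423] [366.3 242.5]
[269 232  30  26 349] [284.  246.1]
[326 260  24  21 379] [337.7 270.3]
[323 280  28  18 209] [335.8 290.8]
```

View pics/ct.png

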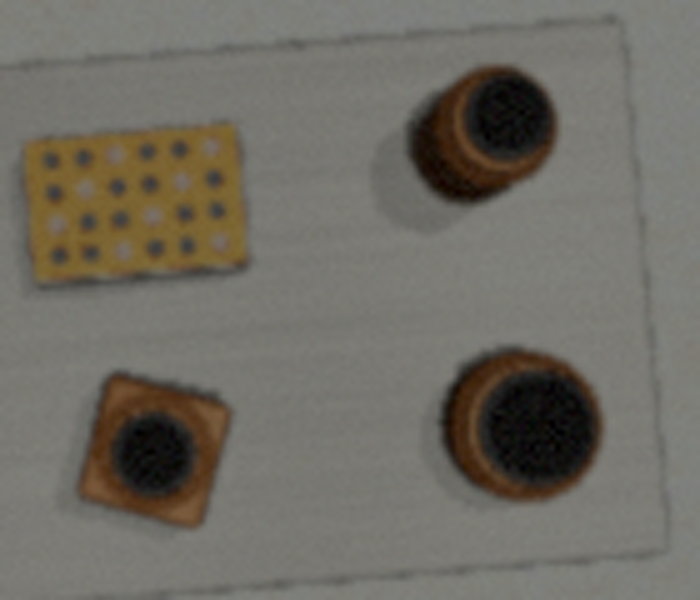

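View pics/cs.png

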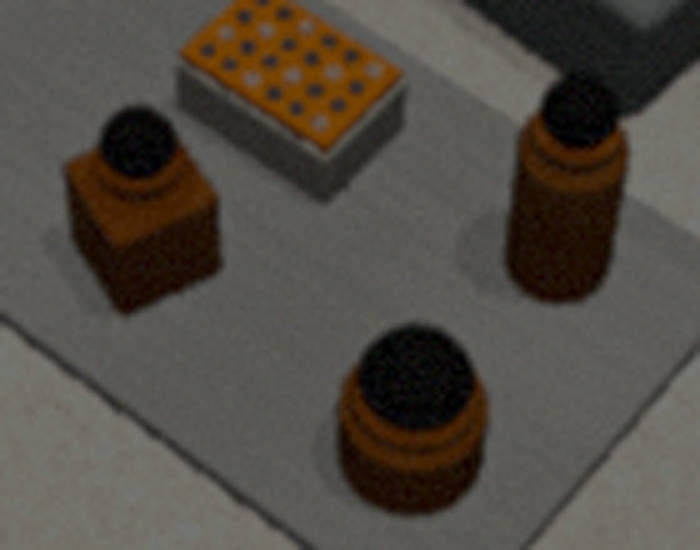

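The crops show the black stoppers clearly. In the top image they are at vial (371.3,162.7), square (300.2,230.3) and jar (377.2,225). The purple look-alike is outside the plate, so the identities are settled. I'll cast rays and check them against the side view.

Run:
```python
from h import *
t=load('top0');s=load('side0')
T={'vial':(371.3,162.7),'square':(300.2,230.3),'jar':(377.2,225)}
S={'vial':(371,216),'square':(282.1,223.4),'jar':(337.7,270.3)}
S['vial']=(255+581/5,195+108/5)
Z={'vial':124,'square':99,'jar':74}
for n in T:
    o1,d1=ray(t,*T[n]);o2,d2=ray(s,*S[n])
    A=np.c_[d1,-d2];q=np.linalg.lstsq(A,o2-o1,rcond=None)[0]
    p1=o1+q[0]*d1;p2=o2+q[1]*d2
    print(n,'plane',onz(t,*T[n],Z[n]).round(1),'tri',((p1+p2)/2).round(1),'gap',np.linalg.norm(p1-p2).round(1),'side plane',onz(s,*S[n],Z[n]-2).round(1))
# bystanders, plate corners, purple
for nm,(u,v),z in [('screw',(212,241),95),('beaker',(215,184),70),('rack',(297,181),54)]: print(nm,onz(t,u,v,z).round(1))
for c in [(190,159),(394,144),(403,250),(197,267)]: print('corner',onz(t,*c,10).round(1))
```

```text
vial plane [ 658.8 -188.6  124. ] tri [ 659.  -188.8  122.8] gap 0.0 side plane [ 659.5 -188.5  122. ]
square plane [532.2 -56.9  99. ] tri [531.7 -56.6  96. ] gap 1.0 side plane [530.8 -56.8  97. ]
jar plane [ 542.3 -207.9   74. ] tri [ 541.7 -207.7   71.8] gap 1.7 side plane [ 540.9 -207.2   72. ]
screw [511.2 110.5  95. ]
beaker [621.7 111.6  70. ]
rack [629.8 -49.5  54. ]
corner [679.  177.7  10. ]
corner [ 713.9 -255.3   10. ]
corner [ 488.6 -273.4   10. ]
corner [452.  159.4  10. ]
```

The two views agree within 2 mm, and the heights and spacings (118 and 153 mm) match. First I'll close the fingers and travel at the current height.

```bash
python3 -m creep '{"translation":[[-10,-8,0],[-25,-20,0],[-32,-24,0],[-34,-26,0],[-34,-26,0],[-34,-26,0],[-34,-26,0],[-34,-26,0],[-34,-26,0],[-34,-26,0]],"rotation":[[0,0,0],[0,0,0],[0,0,0],[0,0,0],[0,0,0],[0,0,0],[0,0,0],[0,0,0],[0,0,0],[0,0,0]],"claw":[0,0,0,0,0,0,0,0,0,0]}' 20
```

```text
time: 1.15
tool_pos: [425.5, 212.7, 231.3]
tcp_rot: [180.0, 0.0, 156.6]
ft_force: [1.2, 0.9, -0.7]
finger_gap: -0.1
```

```bash
python3 -m creep '{"translation":[[-40,-29,0],[-44,-32,0],[-44,-32,0],[-44,-32,0],[-44,-32,0],[-44,-32,0],[-44,-32,0],[-36,-26,0],[-22,-16,0],[-10,-7,0]],"rotation":[[0,0,0],[0,0,0],[0,0,0],[0,0,0],[0,0,0],[0,0,0],[0,0,0],[0,0,0],[0,0,0],[0,0,0]],"claw":[0,0,0,0,0,0,0,0,0,0]}'
cat >> h.py <<'E'
TG={'vial':(659.1,-188.7),'square':(531.9,-56.8),'jar':(541.9,-207.7)}
def delta(n):
    s=sense(); r=np.deg2rad(s['tcp_rot'][2]); p=s['tool_pos']
    d=np.array(TG[n])-p[:2]
    from scipy.spatial.transform import Rotation as R
    M=R.from_euler('xyz',s['tcp_rot'],degrees=True).as_matrix()
    print(s['time'],'pos',p.round(1),'rot',s['tcp_rot'].round(2),'F',s['ft_force'].round(2),'tool delta',(M.T@[d[0],d[1],0]).round(1))
E
python3 -c "
from h import *
delta('vial')
for n in ['side','top','wrist']: grab(n,n+'1')
delta('vial')"
```

```text
time: 2.15
tool_pos: [645.9, -160.9, 230.5]
tcp_rot: [-180.0, -0.0, 156.5]
ft_force: [-0.3, -0.1, 0.1]
finger_gap: 0.2
2.15 pos [ 645.9 -160.9  230.5] rot [-1.7996e+02 -5.0000e-02  1.5647e+02] F [-0.3  -0.11  0.07] tool delta [-23.2 -20.2  -0. ]
2.3 pos [ 645.5 -157.7  230.9] rot [ 1.7999e+02 -6.0000e-02  1.5659e+02] F [-0.07  0.56 -0.02] tool delta [-24.8 -23.1  -0. ]
```

```bash
python3 -m creep '{"translation":[[-9,-8,10],[-9,-8,15],[-6,-6,20],[0,0,20],[0,0,10],[0,0,0],[0,0,0]],"rotation":[[0,0,0],[0,0,0],[0,0,0],[0,0,0],[0,0,0],[0,0,0],[0,0,0]],"claw":[0,0,0,0,0,0,0]}'
python3 -c "
from h import *
delta('vial')
for n in ['side','top','wrist']: grab(n,n+'2')
delta('vial')
t=load('side2');cv2.imwrite('pics/cs2.png',cv2.resize(t['frame'][150:300,270:430],None,fx=4,fy=4)[:,:,::-1])"
```

```text
time: 3.0
tool_pos: [659.4, -187.1, 156.4]
tcp_rot: [180.0, -0.0, 156.7]
ft_force: [-0.6, -0.0, 1.3]
finger_gap: 0.2
3.0 pos [ 659.4 -187.1  156.4] rot [180.    -0.   156.66] F [-0.58 -0.04  1.26] tool delta [-0.3 -1.6 -0. ]
3.15 pos [ 660.2 -187.4  158. ] rot [1.7999e+02 1.4000e-01 1.5665e+02] F [ 0.08 -0.06  0.32] tool delta [ 0.5 -1.6 -0. ]
```

View pics/cs2.png

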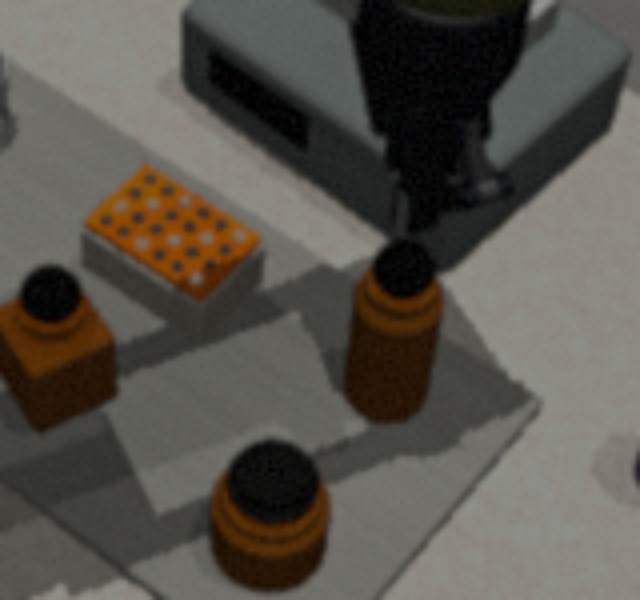

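View pics/wrist2.png

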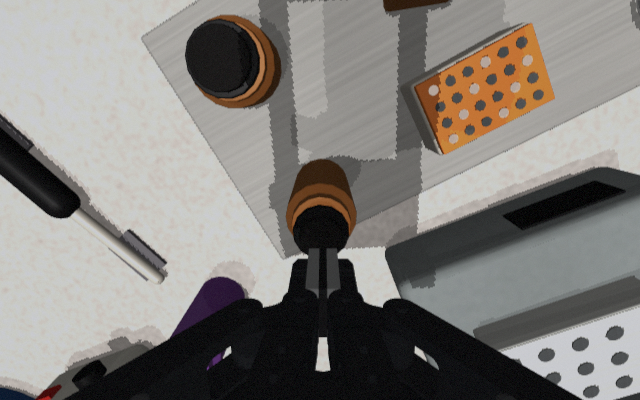

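The side crop shows the closed fingertips directly above the vial's stopper, and the wrist view shows them centred on it near (322,250). I'll go down slowly from here.

```bash
python3 -m creep '{"translation":[[0,-1,7],[0,0,7],[0,0,6],[0,0,3],[0,0,2],[0,0,2],[0,0,2],[0,0,1],[0,0,0]],"rotation":[[0,0,0],[0,0,0],[0,0,0],[0,0,0],[0,0,0],[0,0,0],[0,0,0],[0,0,0],[0,0,0]],"claw":[0,0,0,0,0,0,0,0,0]}'
python3 -c "
from h import *
delta('vial')"
```

```text
time: 4.05
tool_pos: [659.1, -188.3, 126.5]
tcp_rot: [-180.0, 0.0, 156.6]
ft_force: [-0.5, 0.7, 3.8]
finger_gap: 0.2
4.05 pos [ 659.1 -188.3  126.5] rot [-1.8000e+02  2.0000e-02  1.5664e+02] F [-0.48  0.7   3.79] tool delta [-0.2 -0.4  0. ]
```

Contact at 3.8 N while the stopper slides. It needs to go about 5.5 mm further.

```bash
python3 -m creep '{"translation":[[0,0,1.5],[0,0,1.5],[0,0,1],[0,0,0],[0,0,0]],"rotation":[[0,0,0],[0,0,0],[0,0,0],[0,0,0],[0,0,0]],"claw":[0,0,0,0,0]}'; python3 -m creep '{"translation":[[0,0,1.0],[0,0,0],[0,0,0]],"rotation":[[0,0,0],[0,0,0],[0,0,0]],"claw":[0,0,0]}'
python3 -c "
from h import *
delta('vial')"
```

```text
time: 4.55
tool_pos: [659.0, -188.2, 122.4]
tcp_rot: [180.0, 0.0, 156.6]
ft_force: [-0.9, 0.3, 3.0]
finger_gap: -0.2
time: 4.85
tool_pos: [659.1, -188.3, 121.6]
tcp_rot: [180.0, 0.0, 156.6]
ft_force: [-1.6, 0.7, 4.7]
finger_gap: 0.1
4.85 pos [ 659.1 -188.3  121.6] rot [1.8000e+02 2.0000e-02 1.5664e+02] F [-1.61  0.71  4.7 ] tool delta [-0.1 -0.4  0. ]
```

```bash
python3 -m creep '{"translation":[[0,0,0.8],[0,0,0.7],[0,0,0],[0,0,0]],"rotation":[[0,0,0],[0,0,0],[0,0,0],[0,0,0]],"claw":[0,0,0,0]}'
python3 -c "
from h import *
delta('vial')"
```

```text
time: 5.25
tool_pos: [659.4, -188.4, 120.6]
tcp_rot: [180.0, 0.1, 156.6]
ft_force: [-2.6, 0.6, 7.2]
finger_gap: -0.2
5.25 pos [ 659.4 -188.4  120.6] rot [1.8000e+02 6.0000e-02 1.5663e+02] F [-2.55  0.62  7.23] tool delta [ 0.1 -0.4 -0. ]
```

7.2 N at z≈120.5 matches a hard stop at home (124 − 7.2/2 = 120.4). I'll lift and check.

```bash
python3 -m creep '{"translation":[[0,0,-3],[0,0,-10],[0,0,-20],[0,0,-20],[0,0,-20],[0,0,-5],[0,0,0]],"rotation":[[0,0,0],[0,0,0],[0,0,0],[0,0,0],[0,0,0],[0,0,0],[0,0,0]],"claw":[0,0,0,0,0,0,0]}'
python3 -c "
from h import *
delta('square')
grab('side','side3')
t=load('side3');cv2.imwrite('pics/cs3.png',cv2.resize(t['frame'][150:300,270:430],None,fx=4,fy=4)[:,:,::-1])"
```

```text
time: 5.95
tool_pos: [659.6, -188.5, 198.9]
tcp_rot: [180.0, 0.1, 156.6]
ft_force: [0.5, -0.0, -0.7]
finger_gap: 0.1
5.95 pos [ 659.6 -188.5  198.9] rot [1.8000e+02 1.2000e-01 1.5664e+02] F [ 0.47 -0.05 -0.65] tool delta [169.4  70.2  -0.3]
```

View pics/cs3.png

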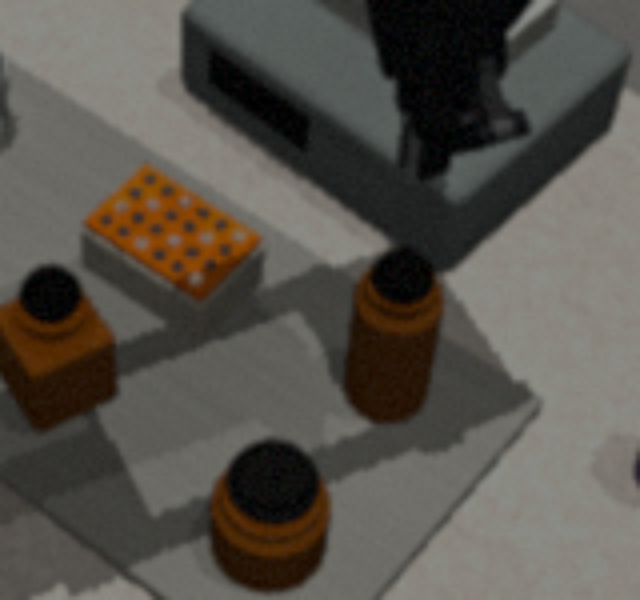

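The vial's stopper is visibly lower (its top moved from row 237 to 247) and the vial hasn't moved. Next is the square bottle.

```bash
python3 -m creep '{"translation":[[12,5,0],[28,12,0],[34,14,0],[34,14,0],[30,12,10],[20,8,15],[11,5,20],[0,0,20],[0,0,10],[0,0,0]],"rotation":[[0,0,0],[0,0,0],[0,0,0],[0,0,0],[0,0,0],[0,0,0],[0,0,0],[0,0,0],[0,0,0],[0,0,0]],"claw":[0,0,0,0,0,0,0,0,0,0]}'
python3 -c "
from h import *
delta('square')
grab('side','side4');grab('wrist','wrist4')
delta('square')
t=load('side4');cv2.imwrite('pics/cs4.png',cv2.resize(t['frame'][150:300,230:390],None,fx=4,fy=4)[:,:,::-1])"
```

```text
time: 7.0
tool_pos: [529.7, -56.6, 120.0]
tcp_rot: [-179.9, -0.3, 156.6]
ft_force: [-0.4, -0.5, 0.2]
finger_gap: 0.5
7.0 pos [529.7 -56.6 120. ] rot [-179.94   -0.28  156.63] F [-0.38 -0.49  0.23] tool delta [-2.1  0.7 -0. ]
7.1 pos [531.6 -57.2 122.7] rot [-1.7999e+02 -3.0000e-02  1.5662e+02] F [0.54 0.07 0.18] tool delta [-0.1  0.4 -0. ]
```

View pics/cs4.png

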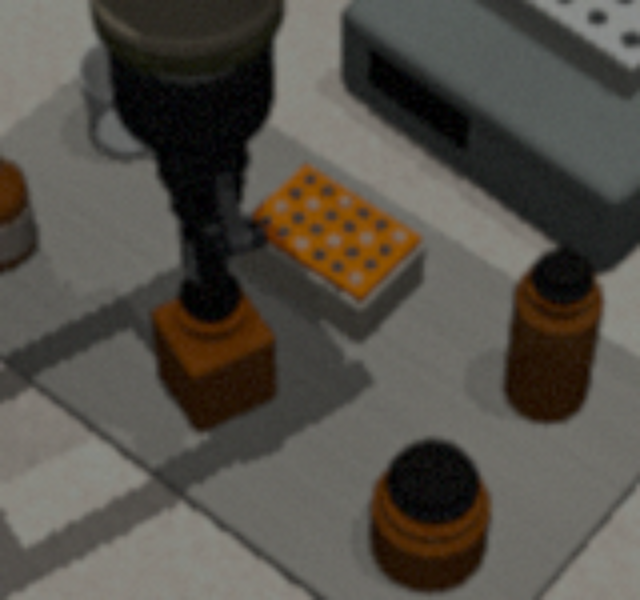

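View pics/wrist4.png

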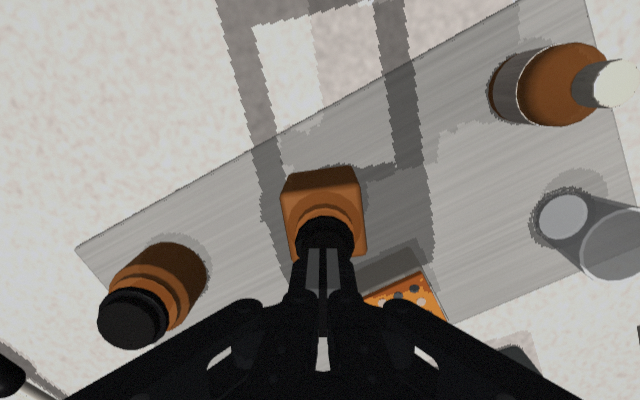

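The fingertips are above the square bottle's stopper, centred in the wrist view at about (324,240). Descending.

```bash
python3 -m creep '{"translation":[[0,0,4],[0,0,5],[0,0,4],[0,0,2],[0,0,2],[0,0,2],[0,0,2],[0,0,1],[0,0,0]],"rotation":[[0,0,0],[0,0,0],[0,0,0],[0,0,0],[0,0,0],[0,0,0],[0,0,0],[0,0,0],[0,0,0]],"claw":[0,0,0,0,0,0,0,0,0]}'
python3 -c "
from h import *
delta('square')"
```

```text
time: 8.0
tool_pos: [531.6, -57.0, 100.8]
tcp_rot: [-180.0, -0.0, 156.6]
ft_force: [-1.3, 0.1, 2.9]
finger_gap: 0.0
8.0 pos [531.6 -57.  100.8] rot [-180.     -0.    156.64] F [-1.33  0.12  2.89] tool delta [-0.2  0.3 -0. ]
```

```bash
python3 -m creep '{"translation":[[0,0,1.5],[0,0,1.5],[0,0,1.0],[0,0,0.5],[0,0,0],[0,0,0]],"rotation":[[0,0,0],[0,0,0],[0,0,0],[0,0,0],[0,0,0],[0,0,0]],"claw":[0,0,0,0,0,0]}'
python3 -c "
from h import *
delta('square')"
```

```text
time: 8.6
tool_pos: [531.7, -57.0, 96.5]
tcp_rot: [180.0, 0.0, 156.6]
ft_force: [-3.1, -0.5, 4.3]
finger_gap: -0.3
8.6 pos [531.7 -57.   96.5] rot [1.8000e+02 2.0000e-02 1.5664e+02] F [-3.07 -0.52  4.25] tool delta [-0.1  0.2  0. ]
```

```bash
python3 -m creep '{"translation":[[0,0,0.7],[0,0,0.7],[0,0,0],[0,0,0]],"rotation":[[0,0,0],[0,0,0],[0,0,0],[0,0,0]],"claw":[0,0,0,0]}'
python3 -c "
from h import *
delta('square')"
```

```text
time: 9.0
tool_pos: [531.9, -57.0, 95.5]
tcp_rot: [180.0, 0.0, 156.6]
ft_force: [-3.0, 0.5, 7.1]
finger_gap: -0.2
9.0 pos [531.9 -57.   95.5] rot [1.8000e+02 4.0000e-02 1.5663e+02] F [-3.01  0.5   7.12] tool delta [ 0.1  0.2 -0. ]
```

7.1 N at z 95.5 matches home (99 − 3.55). Lift, go to the jar.

```bash
python3 -m creep '{"translation":[[0,0,-3],[0,0,-10],[0,0,-20],[0,0,-25],[0,0,-20],[0,0,-10],[0,0,0]],"rotation":[[0,0,0],[0,0,0],[0,0,0],[0,0,0],[0,0,0],[0,0,0],[0,0,0]],"claw":[0,0,0,0,0,0,0]}'
python3 -c "
from h import *
delta('jar')
grab('side','side5')
t=load('side5');cv2.imwrite('pics/cs5.png',cv2.resize(t['frame'][150:300,230:390],None,fx=4,fy=4)[:,:,::-1])"
```

```text
time: 9.7
tool_pos: [532.8, -57.1, 184.8]
tcp_rot: [180.0, 0.2, 156.6]
ft_force: [-0.2, -0.7, -0.7]
finger_gap: -0.2
9.7 pos [532.8 -57.1 184.8] rot [179.96   0.19 156.64] F [-0.16 -0.75 -0.66] tool delta [-6.810e+01 -1.346e+02  1.000e-01]
```

View pics/cs5.png

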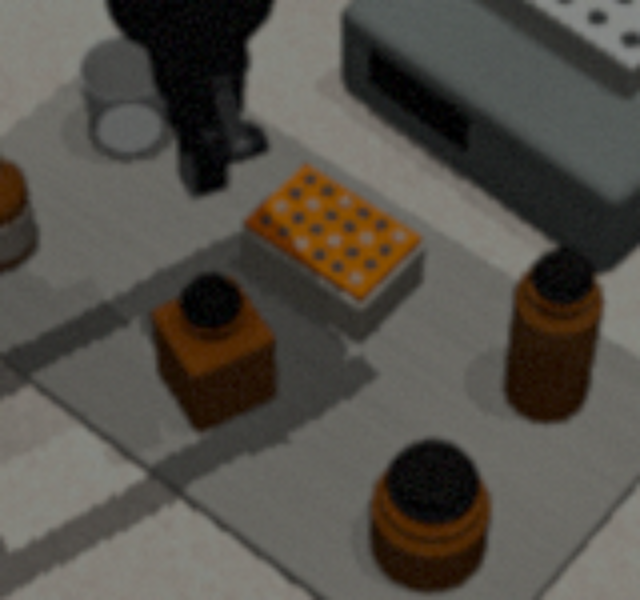

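The square's stopper is down (top row 264 → 273) and its body is in place. On to the jar.

```bash
python3 -m creep '{"translation":[[-5,-9,0],[-11,-22,0],[-15,-30,0],[-15,-30,0],[-12,-24,5],[-7,-14,15],[-3,-6,22],[0,0,22],[0,0,14],[0,0,4]],"rotation":[[0,0,0],[0,0,0],[0,0,0],[0,0,0],[0,0,0],[0,0,0],[0,0,0],[0,0,0],[0,0,0],[0,0,0]],"claw":[0,0,0,0,0,0,0,0,0,0]}'
python3 -c "
from h import *
grab('side','side6');grab('wrist','wrist6')
delta('jar')
t=load('side6');cv2.imwrite('pics/cs6.png',cv2.resize(t['frame'][150:300,270:430],None,fx=4,fy=4)[:,:,::-1])"
```

```text
time: 10.75
tool_pos: [538.4, -206.7, 97.2]
tcp_rot: [180.0, -0.3, 156.6]
ft_force: [0.8, 0.2, 0.5]
finger_gap: -0.2
10.85 pos [ 539.8 -207.2   99.7] rot [ 1.7999e+02 -1.2000e-01  1.5666e+02] F [0.06 0.45 0.64] tool delta [-2.1  0.4 -0. ]
```

View pics/cs6.png

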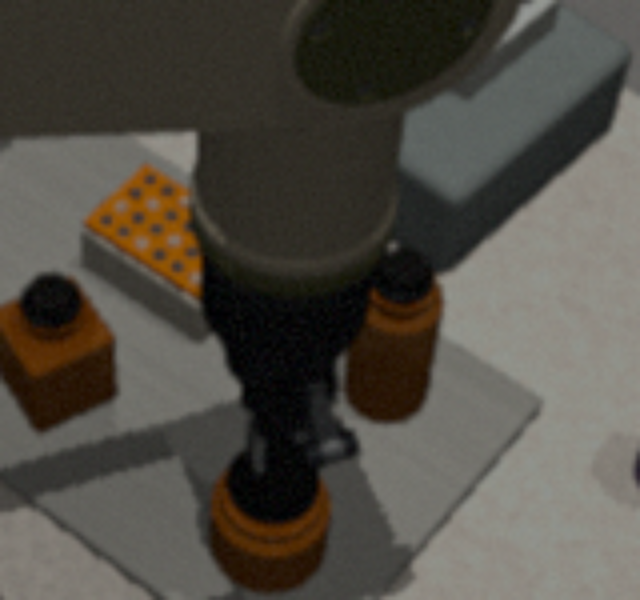

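View pics/wrist6.png

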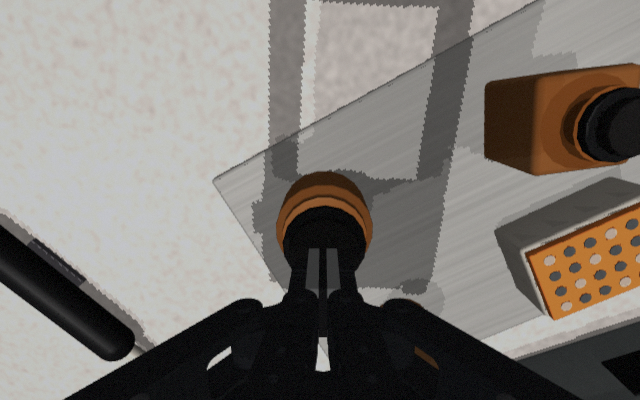

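The fingertips are above the jar's stopper, at about (323,245) in the wrist view, and clear of the vial. Descending.

```bash
python3 -m creep '{"translation":[[0,0,5],[0,0,5],[0,0,4],[0,0,2],[0,0,2],[0,0,2],[0,0,2],[0,0,1],[0,0,0]],"rotation":[[0,0,0],[0,0,0],[0,0,0],[0,0,0],[0,0,0],[0,0,0],[0,0,0],[0,0,0],[0,0,0]],"claw":[0,0,0,0,0,0,0,0,0]}'
python3 -c "
from h import *
delta('jar')"
```

```text
time: 11.75
tool_pos: [540.6, -207.9, 78.1]
tcp_rot: [180.0, 0.0, 156.6]
ft_force: [-1.0, 0.1, 2.1]
finger_gap: 0.0
11.75 pos [ 540.6 -207.9   78.1] rot [1.8000e+02 2.0000e-02 1.5663e+02] F [-0.95  0.07  2.07] tool delta [-1.1  0.7  0. ]
```

```bash
python3 -m creep '{"translation":[[0,0,1.5],[0,0,1.5],[0,0,1.5],[0,0,1],[0,0,0.5],[0,0,0],[0,0,0]],"rotation":[[0,0,0],[0,0,0],[0,0,0],[0,0,0],[0,0,0],[0,0,0],[0,0,0]],"claw":[0,0,0,0,0,0,0]}'
python3 -c "
from h import *
delta('jar')"
```

```text
time: 12.45
tool_pos: [540.6, -207.9, 72.1]
tcp_rot: [-180.0, 0.0, 156.6]
ft_force: [-1.2, 0.7, 3.7]
finger_gap: 0.1
12.45 pos [ 540.6 -207.9   72.1] rot [-1.8000e+02  2.0000e-02  1.5664e+02] F [-1.18  0.69  3.65] tool delta [-1.1  0.7  0. ]
```

```bash
python3 -m creep '{"translation":[[0,0,0.8],[0,0,0.8],[0,0,0.4],[0,0,0],[0,0,0]],"rotation":[[0,0,0],[0,0,0],[0,0,0],[0,0,0],[0,0,0]],"claw":[0,0,0,0,0]}'
python3 -c "
from h import *
delta('jar')"
```

```text
time: 12.95
tool_pos: [540.6, -207.9, 70.3]
tcp_rot: [-180.0, 0.0, 156.6]
ft_force: [-2.8, 0.5, 7.8]
finger_gap: -0.1
12.95 pos [ 540.6 -207.9   70.3] rot [-1.8000e+02  2.0000e-02  1.5664e+02] F [-2.81  0.53  7.82] tool delta [-1.1  0.7  0. ]
```

7.8 N at z 70.3 matches home (74 − 3.9 = 70.1). Lifting clear.

```bash
python3 -m creep '{"translation":[[0,0,-3],[0,0,-10],[0,0,-25],[0,0,-35],[0,0,-40],[0,0,-30],[0,0,-15],[0,0,-5],[0,0,0],[0,0,0]],"rotation":[[0,0,0],[0,0,0],[0,0,0],[0,0,0],[0,0,0],[0,0,0],[0,0,0],[0,0,0],[0,0,0],[0,0,0]],"claw":[0,0,0,0,0,0,0,0,0,0]}'
python3 -m creep '{"translation":[[10,20,0],[20,40,0],[20,45,0],[20,45,0],[20,45,0],[20,40,0],[10,20,0],[0,0,0],[0,0,0]],"rotation":[[0,0,0],[0,0,0],[0,0,0],[0,0,0],[0,0,0],[0,0,0],[0,0,0],[0,0,0],[0,0,0]],"claw":[0,0,0,0,0,0,0,0,0]}'
python3 - <<'E'
from h import *
grab('side','side7');grab('top','top7')
t=load('side7');cv2.imwrite('pics/cs7.png',cv2.resize(t['frame'][150:300,190:400],None,fx=3.8,fy=3.8)[:,:,::-1])
for g,r in [('top',(270,140,410,260)),('side',(255,200,395,305))]:
  for k in '07':
    im=load(g+k)['frame']; x0,y0,x1,y1=r
    m=np.zeros(im.shape[:2],np.uint8); m[y0:y1,x0:x1]=im[y0:y1,x0:x1].astype(int).max(2)<40
    n,l,st,c=cv2.connectedComponentsWithStats(m)
    print(g,k,[(tuple(c[i].round(1)),int(st[i,1]),int(st[i,4])) for i in range(1,n) if st[i,4]>90])
E
```

```text
time: 13.95
tool_pos: [539.6, -207.4, 230.6]
tcp_rot: [180.0, -0.2, 156.6]
ft_force: [-0.6, -0.1, 0.2]
finger_gap: -0.2
time: 14.85
tool_pos: [530.7, 74.0, 231.1]
tcp_rot: [-179.9, -0.1, 156.7]
ft_force: [-0.4, 0.1, -0.1]
finger_gap: 0.2
top 0 [((np.float64(371.3), np.float64(162.7)), 155, 204), ((np.float64(357.7), np.float64(172.5)), 162, 97), ((np.float64(377.2), np.float64(225.0)), 214, 379), ((np.float64(300.2), np.float64(230.3)), 223, 178)]
top 7 [((np.float64(370.7), np.float64(163.1)), 156, 184), ((np.float64(376.7), np.float64(225.0)), 215, 351), ((np.float64(300.3), np.float64(230.2)), 223, 157)]
side 0 [((np.float64(375.6), np.float64(209.2)), 200, 568), ((np.float64(282.1), np.float64(223.4)), 217, 168), ((np.float64(366.3), np.float64(242.5)), 228, 423), ((np.float64(284.0), np.float64(246.1)), 232, 349), ((np.float64(337.7), np.float64(270.3)), 260, 379), ((np.float64(335.8), np.float64(290.8)), 280, 209)]
side 7 [((np.float64(375.5), np.float64(209.8)), 200, 565), ((np.float64(282.5), np.float64(225.9)), 219, 177), ((np.float64(366.4), np.float64(242.8)), 228, 390), ((np.float64(283.9), np.float64(246.2)), 232, 333), ((np.float64(337.5), np.float64(272.2)), 262, 371), ((np.float64(335.6), np.float64(290.8)), 281, 197)]
```

View pics/cs7.png

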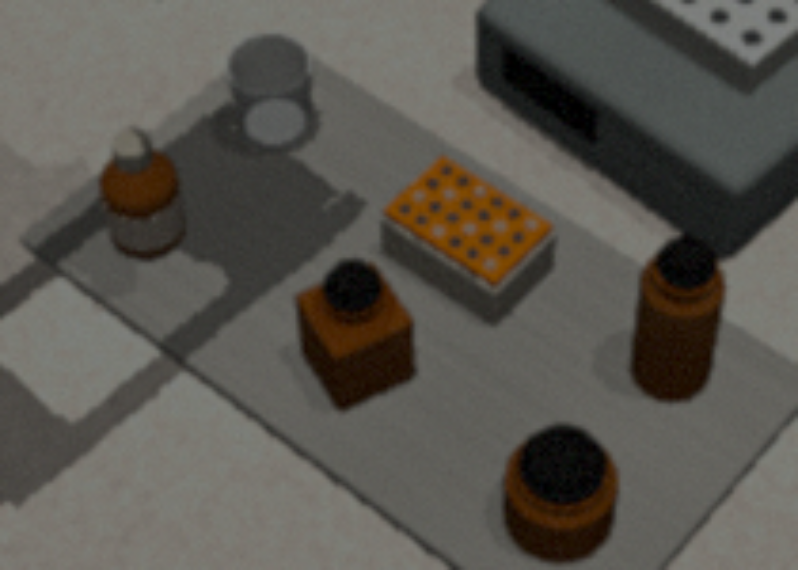

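View pics/top7.png

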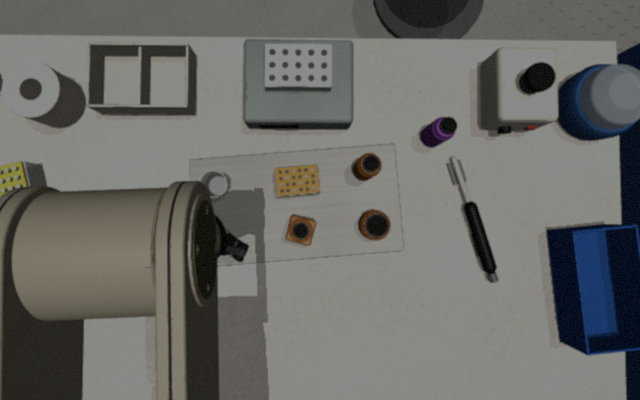

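The side view shows all three stoppers lower: the edges moved about 2–2.5 px, roughly 6–8 mm. The bodies and bystanders haven't moved, and the robot is clear at z 231. Handing in.

```bash
python3 -c "
from bench import *
print(hand_in())"
```

```text
the job is handed in; nothing more can be done
None
```

I pressed all three stoppers home with the closed fingertips in the required order: vial, square bottle, jar. I then lifted clear and handed the job in at about 15 s, well under the 45 s limit. The hand-in gives no verdict.

| Container | Force at last reading | Fingertip height at that force | Height expected if fully home |
|---|---|---|---|
| Vial | 7.2 N | 120.6 mm | 120.4 mm |
| Square bottle | 7.1 N | 95.5 mm | 95.4 mm |
| Jar | 7.8 N | 70.3 mm | 70.1 mm |

- **Stoppers:** At the end of each press the force rose about 2–3 N per mm, as expected when the stopper is against its hard stop and only the crown gives. In the side view every stopper stands about 2–2.5 pixels lower, roughly 6–8 mm. That fits the expected travel but is too coarse to confirm the last 2 mm, so that rests on the force and height readings.
- **Containers and bystanders:** In the final images the three containers, the tube rack, the beaker and the purple look-alike show no visible movement. The screw bottle was hidden in the last top view but stood upright in its place in the side view.
- **One unexplained reading:** There was a sideways force of up to about 3 N during the presses. It moved nothing that I could see.

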